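Put the pressing frame away and lock the canister

TASK

Put the aluminium pressing frame away inside the clear canister, set down (not dropped) the right way up on its floor, then shut the canister's door and leave it locked. The lock is a push-push button: each full press clicks it over from locked to unlocked or back, and its orange cap springs up to the same height either way, so only feel tells whether the door is locked when you start. Do not wrench the door against the lock, and do not shift or tip the bottle, mill, cup or plate.

Things in the scene. Friction and masses are not known exactly. Their poses are not given: they have to be found in the camera images.
- canister: Clear acrylic box fixed to the counter, 170 (x) x 190 (y) x 100 mm high, open-topped under its door; walls and floor 5 mm thick. Origin: centre of the underside. x points from the free edge of the door (robot side) to the hinge edge, y along the hinge, z up.
- door (a joint): Angle of the canister's door (rad): 0 shut, flat on the rim; 1.7 fully open at its stop, leaning just past upright. Panel 170 x 190 x 6 mm, 0.25 kg, hinged along the canister's +x rim; its free edge swings up and over towards canister +x. It falls shut from below about 1.3 rad and fully open from above about 1.45 rad. About 2 N lift it at the bar.
- door_hinge (a point): Point on the door's hinge axis, midway along it: canister frame (85, 0, 100) mm. The hinge axis is the canister's y axis.
- door_handle (a point): Centre of the door's steel bar handle: a round bar 12 mm thick and 90 mm long, parallel to the hinge, on two posts at its ends, its axis 42 mm above the door's outer face; 155 mm from the hinge and 48 mm above the hinge level when shut (canister frame (-70, 0, 148) mm). It moves with the door and can turn between the fingers.
- latch: The lock: a grey box 54 (x) x 70 (y) mm, 126 mm high, fixed beside the canister at canister (-50, 133, 0) mm. Origin: centre of its underside, axes as the canister's. When locked, a sprung hidden bolt reaches from it over the door's edge into the keeper and bears on it with about 2 N; when unlocked it is drawn back. Shut the door before locking: the bolt bars an open door's way.
- cap_rest (a point): Fixed point: top centre of the lock's orange cap at rest, a 40 mm disc standing 22 mm above the lock box, at canister (-50, 145.5, 148) mm. Pressed down, it yields at under 1.5 N until the 4 N plunger is felt: 2 mm down when locked, 10 to 11 mm when unlocked. Force then rises to 8 N; hard stop at 18.5 mm. Pressed to the stop and let up, it clicks over once; a press short of 14 mm changes nothing.
- panel: The door itself; its origin lies midway on the hinge axis; shut, its axes are the canister's. Grey keeper hood on it by the lock, 36 (x) x 48 (y) mm and 20 mm high, half of it overhanging the door's +y edge and the ledge of the lock box; centred 135 mm from the hinge. The bolt enters it sideways.
- frame: Aluminium pressing frame, 70 (x) x 110 (y) x 40 mm high, 0.35 kg, with a black round knob standing on its middle: 28 mm in diameter, from 39 to 77 mm above the underside. Origin: centre of the underside; z up. Starts upright on the mat, at any of a wide range of yaws.
- frame_knob (a point): Middle of the frame's knob, on its axis, 61 mm above the frame's underside: where to grip, from any side.
- mat: Bamboo rolling mat lying flat, fixed, 190 x 190 x 5 mm. Origin: centre of its underside.
- bottle: Bystander: dark sauce bottle, 62 mm in diameter and 190 mm high, standing loose. Origin: centre of its underside.
- mill: Bystander: wooden pepper mill, 58 mm in diameter and 178 mm high, standing loose. Origin: centre of its underside.
- cup: Bystander: blue ceramic cup, 72 mm in diameter and 82 mm high, standing loose. Origin: centre of its underside.
- plate: Bystander: black ceramic plate, 170 mm in diameter and 20 mm high, lying on the counter. Origin: centre of its underside.
Things that resemble listed ones, but are neither listed nor needed, are in the scene too. Of the things that look like the frame, the middle-sized one is meant.

How it is judged:
On the way, in this order (a step that is already met when the one before it is completed fails the run):
1. the canister's door is swung open (over 1.3 rad) (value of joint door above 1.3 rad), for 0.1 s.
2. the frame, still held, is lowered inside the canister to within 20 mm of its floor (x of frame in the frame of canister between -0.08 and 0.08 m and y of frame in the frame of canister between -0.09 and 0.09 m and z of frame in the frame of canister between 0 and 0.025 m and contact force between frame and the fingers above 0.3 N), for 0.05 s.
3. the frame stands let go and still on the canister's floor (x of frame in the frame of canister between -0.08 and 0.08 m and y of frame in the frame of canister between -0.09 and 0.09 m and z of frame in the frame of canister between 0 and 0.012 m and angle between frame's own z axis and vertical below 0.1 rad and linear speed of frame below 0.02 m/s and contact force between frame and the fingers below 0.05 N), for 0.2 s.
At the end, for the whole second after the job is handed in: The frame stands inside the canister, upright within 0.1 rad, its underside within 7 mm of the canister's floor, released and at rest; the door is shut (under 0.03 rad) and the lock's bolt bears on the door (over 0.5 N), that is, the door is locked (all of step 3 and value of joint door below 0.03 rad and contact force between panel and latch above 0.5 N); the robot touches nothing.
It fails at once if the bottle is shifted by over 30 mm or tipped by over 0.35 rad (distance of bottle from where it was at the start of the episode above 0.03 m or angle between bottle's own z axis and vertical above 0.35 rad).
It fails at once if the mill is shifted by over 30 mm or tipped by over 0.35 rad (distance of mill from where it was at the start of the episode above 0.03 m or angle between mill's own z axis and vertical above 0.35 rad).
It fails at once if the cup is shifted by over 30 mm or tipped by over 0.35 rad (distance of cup from where it was at the start of the episode above 0.03 m or angle between cup's own z axis and vertical above 0.35 rad).
It fails at once if the plate is shifted by over 30 mm or tipped by over 0.35 rad (distance of plate from where it was at the start of the episode above 0.03 m or angle between plate's own z axis and vertical above 0.35 rad).
It fails at once if the door is wrenched against the lock (over 30 N on the bolt) (contact force between panel and latch above 30 N).
It also fails if it takes over 72 s, if anything falls off the work surface, if the arm or the gripper's body presses on something with over 40 N, if the wrist force passes 120 N, or if a joint passes its speed limit or range.

ROBOT

A 7-joint arm with a two-finger parallel gripper is mounted at the origin on the work surface. World frame = base frame: x ahead of the robot, y to its left, z up, the work surface at z = 0. Lengths are in m, angles in rad, forces in N, time in s.
With the tool pointing down it reaches from about 0.4 to 0.85 m from the base axis. Payload 10.4 kg.
Tool frame: the origin (TCP) lies at the very end of the fingers, on their centre line; the grasp point (between the pads) lies 19 mm behind it; z points along the fingers, x is the direction in which the jaws open and shut, and the axes are right-handed (so a half turn about z gives the same grasp; the last joint's range is limited). The gripper opens to 87 mm and grips with 3 to 60 N. Pads are 19 mm wide; open, the fingers measure 117 mm over their backs; the gripper's body (75 mm by 190 mm) begins 51 mm behind the grasp point.
Start: joints at [-1.181, 0.332, -0.065, 1.46, 0.022, 1.35, -0.088], TCP at [0.251, 0.573, 0.223] pointing down, gripper open.
Joint ranges: [-2.6, 2.6], [-0.5, 2.12], [-1.47, 1.34], [0.16, 2.42], [-1.27, 4.41], [0.06, 2.06], [-2.6, 2.6]. Speed limits (rad/s): [2.22, 2.22, 2.79, 2.79, 3.14, 3.14, 3.14].

INTERFACE

Orientations are given as a 3x3 rotation matrix whose columns are the frame's x, y, z axes.
In Python, from plant import * gives the robot as it stands.
- The arm moves only by the tool drive_tool, never from a script. Its arguments are lists of equal length, an entry for each row: "fingers": the opening, from -1 (shut) to 1 (fully open); "linear": the shift along the world's x, y, z in units of 50 mm (1.0 is 50 mm), a list of three; "turn": the turn about the world's z in rad. A call has 1 to 8 rows; each row shifts and turns the pose as measured when the row begins; what a row does not reach is not made up. A row lasts 1/10 s, in which the tool goes at most 50 mm and 8.59 degrees, less where a joint would pass 70% of its speed; a pose out of reach is approached as far as the arm can. A call is refused whole if a number of a shift passes 1 or a number of a turn 0.15, either way. A call with a gripper value outside its range is refused whole. The fingers move at their own pace and stop on an object; "force" is the grip in N (left out, the last holds). Time passes only in rows, so rows that do not move let the fingers close. It gives the time, the measured TCP pose, the force and the opening at its end, in the units of the state.
- state(): the state, without advancing time (a new reading comes with each control period).
- read_camera(name): name is "scene" or "top" or "wrist"; returns a dict with "frame" (384x512x3 uint8, red, green, blue), "camera_matrix" (3x3 intrinsics, pixels), "extrinsics" (4x4, takes a point from camera to world coordinates). Camera axes: x right, y up, looking along -z (the intrinsics and any distortion apply to the point x, -y, -z); pixel columns grow to the right and rows downward; lengths in m; the calibration is good to about 2 mm. A picture is of the moment at which its call begins. There is no depth.
- finish_job(): hands the job in, once; it reports no verdict.
Trained networks look in the newest picture that a camera, given by its name, has taken for a name from the list of things; names that differ only in an ending like _2 or _b are one class to them, and where a whole thing is asked for, a point or a joint stands for the part that bears it (a point fixed in the world has none). Each returns a list of dicts, best first, with "confidence" (0 to 1); they miss things now and then, are a little off and sometimes report something else, mostly with a low value. They report only what shows in the picture. A call takes as long as a camera call. They do not tell look-alikes from the thing itself.
- recognise(camera, name): "xy" ([column, row] in pixels, amid what is visible of it).
- outline_of(camera, name): "region" (384x512 bool, what is visible of it) and "xy" ([column, row] in pixels, amid what is visible of it).
- mark_of(camera, name): "xy" ([column, row] in pixels: a listed point, or the origin of a listed thing).
The state is a dict: "time": time; "joint_positions": joint angles; "joint_velocities": joint speeds; "joint_efforts": joint torques, N m; "tool_pos": TCP position; "eef_rot": TCP orientation; "contact_force": force on the tool from outside, world axes, zero at the start; "torque": the same for the moment, N m; "finger_gap": opening from 0.0 (shut) to 1.0 (fully open).
Only numpy, scipy, OpenCV 4.12 (cv2) and the standard library are available. Lean on these libraries where they do the work, as an engineer would, in place of code of your own. Each camera call takes 0.05 s, during which the arm holds its last target.

## Working session

There is one attempt and no reset: what is moved stays moved. The work goes in short steps, Python scripts to look and compute and a tool call to move; the robot and the scene stay as the last step left them, time stands still between calls to the robot, and variables do not carry over. Pictures are saved under pics/ and viewed, and the job is handed in when it is done.

Besides the shell and the picture viewer there is one more tool, called after ">>>" as name(argument=value, ...), one argument or row to a line, values as JSON. drive_tool: Moves the arm, as the interface text tells. Its arguments: {"type":"object","properties":{"fingers":{"type":"array"},"linear":{"type":"array"},"turn":{"type":"array"},"force":{"type":"number"}},"required":["fingers","linear","turn"]}

```bash
ls; mkdir -p pics
python3 - <<'E'
from plant import *
import cv2, numpy as np
s=state(); print(s['time'],s['tool_pos'],s['eef_rot'],s['contact_force'],s['finger_gap'])
for n in ['scene','top']:
    c=read_camera(n); cv2.imwrite(f'pics/{n}0.png',cv2.resize(c['frame'][:,:,::-1],(768,576),interpolation=cv2.INTER_CUBIC))
    print(n,c['camera_matrix'].tolist(),np.round(c['extrinsics'],4).tolist(),[k for k in c])
    np.savez(f'pics/{n}0.npz',f=c['frame'],K=c['camera_matrix'],E=c['extrinsics'])
    for t in ['canister','latch','cap_rest','door_handle','door_hinge','frame','frame_knob','mat','bottle','mill','cup','plate','panel']:
        try: print(t,[(np.round(d['xy'],1).tolist(),round(d['confidence'],2)) for d in mark_of(n,t)][:5])
        except Exception as e: print(t,e)
print(state()['time'])
E
```

```text
pics
0.0 [0.25061396 0.57214916 0.22178173] [[ 4.01182486e-01  9.15998043e-01 -4.44402637e-04]
 [ 9.15997133e-01 -4.01182717e-01 -1.29594491e-03]
 [-1.36536966e-03  1.12838861e-04 -9.99999062e-01]] [-0.47929915 -0.73085415 -1.0367208 ] 1.0024394229048348
scene [[426.14131496304685, 0.0, 252.81844803184646], [0.0, 426.14131496304685, 192.72531393619204], [0.0, 0.0, 1.0]] [[-0.8192, -0.335, 0.4656, 1.1564], [0.5734, -0.4984, 0.6502, 0.785], [0.0142, 0.7996, 0.6004, 0.8581], [0.0, 0.0, 0.0, 1.0]] ['frame', 'camera_matrix', 'extrinsics']
canister [([301.5, 249.9], 0.69), ([348.2, 263.3], 0.6), ([282.4, 237.3], 0.37)]
latch [([349.8, 263.4], 0.73)]
cap_rest [([363.4, 228.7], 0.76)]
door_handle [([321.1, 195.8], 0.72)]
door_hinge [([285.3, 236.0], 0.79)]
frame [([271.2, 169.5], 0.65), ([223.1, 185.4], 0.64), ([240.0, 143.9], 0.6)]
frame_knob [([240.9, 128.4], 0.94), ([229.8, 171.1], 0.87), ([273.1, 159.3], 0.82), ([360.7, 224.2], 0.59)]
mat [([224.2, 182.8], 0.94)]
bottle [([196.6, 169.1], 0.87)]
mill [([243.9, 205.7], 0.56)]
cup [([188.7, 201.0], 0.96)]
plate [([190.8, 251.7], 0.77)]
pane
[... 223 characters left out ...]
 0.1864, 0.9824, 1.4912], [0.0, 0.0, 0.0, 1.0]] ['frame', 'camera_matrix', 'extrinsics']
canister [([197.9, 208.5], 0.72)]
latch [([163.3, 227.7], 0.65)]
cap_rest [([144.9, 220.9], 0.83)]
door_handle [([195.0, 221.3], 0.94)]
door_hinge [([189.8, 176.6], 0.94), ([144.7, 221.3], 0.7)]
frame [([307.4, 264.3], 0.76), ([368.9, 265.8], 0.59)]
frame_knob [([313.7, 264.6], 0.96), ([376.1, 266.6], 0.6), ([315.1, 203.8], 0.56), ([195.5, 208.6], 0.56), ([314.4, 163.5], 0.27)]
mat [([315.7, 200.3], 0.9)]
bottle [([354.2, 200.5], 0.81), ([277.4, 202.4], 0.48)]
mill [([276.1, 200.6], 0.61), ([192.3, 176.0], 0.4)]
cup [([315.6, 161.0], 0.56)]
plate [([255.3, 135.2], 0.7)]
panel [([190.1, 176.8], 0.86)]
1.4
```

View pics/scene0.png

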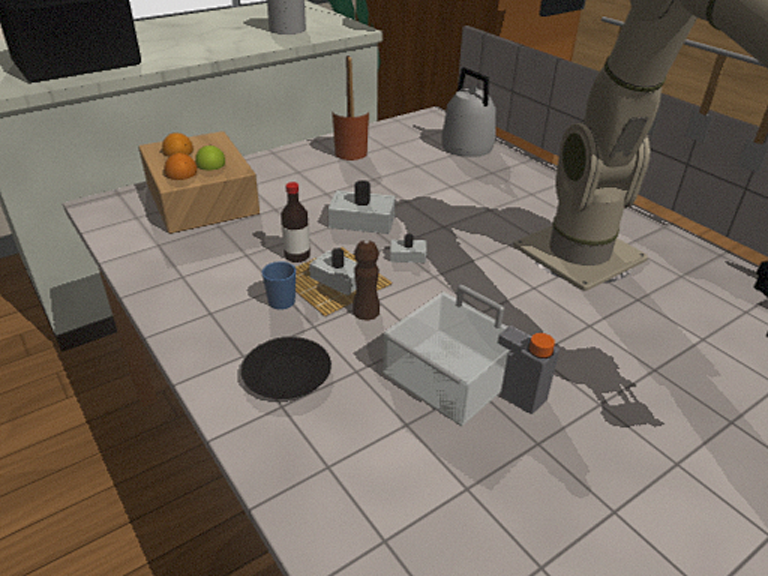

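View pics/top0.png

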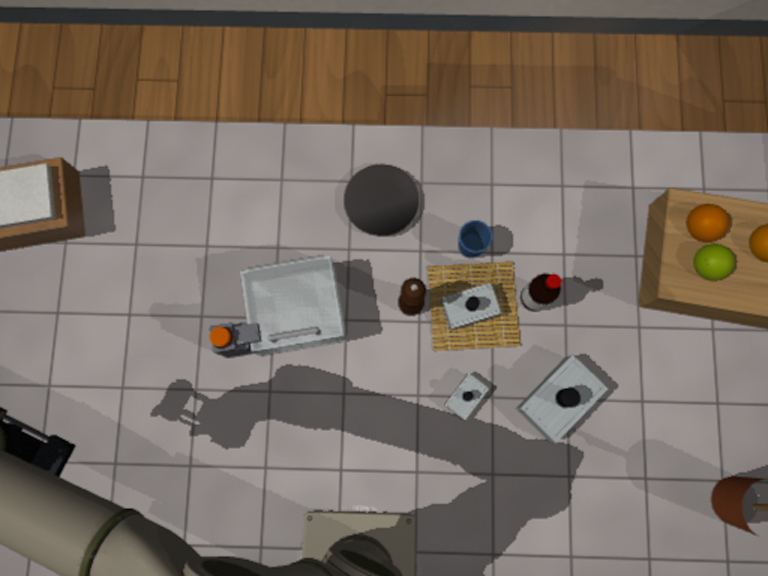

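```bash
cat > h.py <<'E'
import numpy as np, cv2
from scipy.optimize import least_squares
def proj(K,E,P):
    p=np.linalg.inv(E)@np.append(P,1); v=np.array([p[0],-p[1],-p[2]]); u=K@v; return u[:2]/u[2]
def ray_z(K,E,uv,z):
    d=np.linalg.inv(K)@np.array([uv[0],uv[1],1]); d=E[:3,:3]@np.array([d[0],-d[1],-d[2]]); o=E[:3,3]
    return o+d*(z-o[2])/d[2]
def R2(a): return np.array([[np.cos(a),-np.sin(a),0],[np.sin(a),np.cos(a),0],[0,0,1]])
def load(n):
    d=np.load(f'pics/{n}.npz'); return d['f'],d['K'],d['E']
E
python3 - <<'E'
from h import *
fs,Ks,Es=load('scene0'); ft,Kt,Et=load('top0')
pts={'handle':((-70,0,148),(195.0,221.3),(321.1,195.8)),'cap':((-50,145.5,148),(144.9,220.9),(363.4,228.7)),
'hinge':((85,0,100),(189.8,176.6),(285.3,236.0)),'latch':((-50,133,0),(163.3,227.7),(349.8,263.4)),'can':((0,0,0),(197.9,208.5),(301.5,249.9))}
def res(q):
    r=[]
    for k,(l,t,s) in pts.items():
        P=R2(q[2])@(np.array(l)/1000)+[q[0],q[1],0]
        r+=list(proj(Kt,Et,P)-t)+list(proj(Ks,Es,P)-s)
    return np.array(r)
s=least_squares(res,[0.5,0.1,0],loss='soft_l1'); print(s.x); print(res(s.x).reshape(-1,4).round(1))
th=np.radians
for n,t,sc,z in [('bottle',(354.2,200.5),(196.6,169.1),0),('mill',(276.1,200.6),(243.9,205.7),0),('cup',(315.6,161),(188.7,201),0),('plate',(255.3,135.2),(190.8,251.7),0),('mat',(315.7,200.3),(224.2,182.8),0),('knob',(315.1,203.8),(229.8,171.1),.066),('knobS',(313.7,264.6),(273.1,159.3),.04),('knobL',(376.1,266.6),(240.9,128.4),.08),('frame',(315,203.8),(223.1,185.4),.005)]:
    print(n,ray_z(Kt,Et,t,z).round(3),ray_z(Ks,Es,sc,z).round(3))
for f,n,(x,y) in [(ft,'tcan',(130,150)),(ft,'tmat',(260,160)),(fs,'scan',(250,170)),(fs,'smat',(170,110))]:
    c=cv2.resize(f[y:y+110,x:x+140,::-1],None,fx=4,fy=4,interpolation=cv2.INTER_CUBIC); cv2.imwrite(f'pics/{n}.png',c)
a=cv2.imread('pics/tcan.png');b=cv2.imread('pics/tmat.png');cv2.imwrite('pics/tc.png',cv2.resize(np.vstack([np.hstack([a,b]),np.hstack([cv2.imread('pics/scan.png'),cv2.imread('pics/smat.png')])]),(760,597)))
E
```

```text
[0.53188983 0.1502366  0.1758995 ]
[[-1.   2.6 -0.2  1.7]
 [-0.5  3.7 -1.5 -2.7]
 [ 0.1  0.3 -3.   1.3]
 [-4.   1.8 -0.8  1. ]
 [-0.3 -0.1 -1.3 -1. ]]
bottle [ 0.571 -0.366  0.   ] [ 0.578 -0.374  0.   ]
mill [ 0.564 -0.108  0.   ] [ 0.555 -0.103  0.   ]
cup [ 0.702 -0.239  0.   ] [ 0.69  -0.224  0.   ]
plate [ 0.788 -0.034  0.   ] [ 0.795 -0.015  0.   ]
mat [ 0.568 -0.239  0.   ] [ 0.54  -0.246  0.   ]
knob [ 0.545 -0.229  0.066] [ 0.537 -0.213  0.066]
knobS [ 0.357 -0.228  0.04 ] [ 0.348 -0.224  0.04 ]
knobL [ 0.354 -0.413  0.08 ] [ 0.357 -0.417  0.08 ]
frame [ 0.556 -0.236  0.005] [ 0.555 -0.229  0.005]
```

View pics/tc.png

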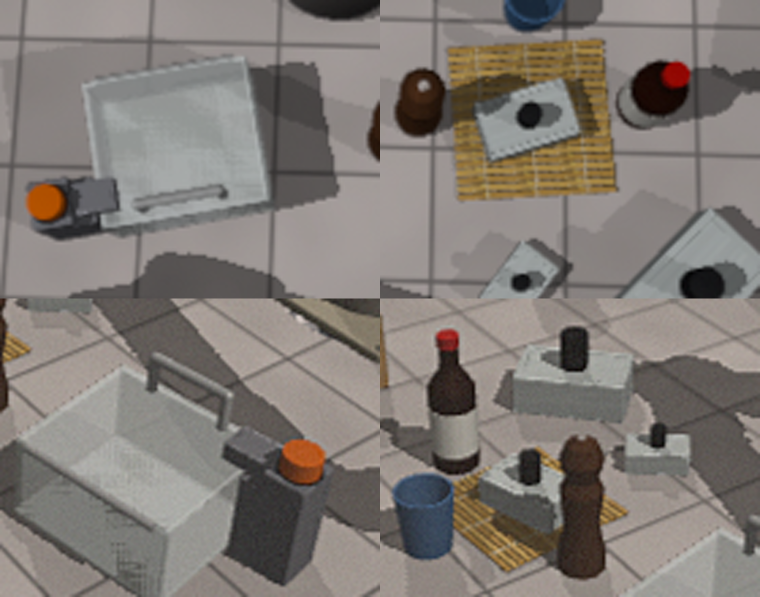

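Run:
```python
from h import *
fs,Ks,Es=load('scene0'); ft,Kt,Et=load('top0')
for f,n in ((ft,'t'),(fs,'s')):
    h=cv2.cvtColor(f,cv2.COLOR_RGB2HSV); m=((h[...,0]<14)&(h[...,1]>200)&(h[...,2]>110)).astype(np.uint8)
    k,l,st,c=cv2.connectedComponentsWithStats(m)
    print(n,[(st[i].tolist(),c[i].round(1).tolist()) for i in range(1,k) if st[i][4]>60])
pts=[((-70,0,148),(196.3,222.6),(320.4,200.2)),((-50,145.5,148),(146.9,224.1),(361.6,226.4)),((85,95,104),(160.6,181.3),None),((85,-95,104),(220.6,171.4),None),((-85,-95,104),(228.7,223),None)]
def res(q):
    r=[]
    for l,t,s in pts:
        P=R2(q[2])@(np.array(l)/1000)+[q[0],q[1],0]
        r+=list(proj(Kt,Et,P)-t)
        r+=list(proj(Ks,Es,P)-s) if s else [0,0]
    return np.array(r)
s=least_squares(res,[0.5,0.1,0],loss='soft_l1'); q=s.x; print(q); print(res(q).reshape(-1,4).round(1))
W=lambda l:R2(q[2])@(np.array(l)/1000)+[q[0],q[1],0]
out=[]
for f,K,E,(x,y) in ((ft,Kt,Et,(110,140)),(fs,Ks,Es,(230,160))):
    S=4; im=cv2.resize(f[y:y+130,x:x+150,::-1],None,fx=S,fy=S,interpolation=cv2.INTER_CUBIC)
    D=lambda a,b,c:cv2.line(im,*[tuple(int(v) for v in (proj(K,E,W(p))-[x,y]+.5)*S) for p in (a,b)],c,1)
    for z,c in((0,(255,0,0)),(100,(0,255,0))):
        C=[(85,95,z),(85,-95,z),(-85,-95,z),(-85,95,z)]
        for i in range(4): D(C[i],C[(i+1)%4],c)
    D((-70,45,148),(-70,-45,148),(0,0,255))
    A=[(-50+20*np.cos(t),145.5+20*np.sin(t),148) for t in np.linspace(0,6.283,20)]
    for i in range(19): D(A[i],A[i+1],(255,0,255))
    C=[(-77,98,126),(-23,98,126),(-23,168,126),(-77,168,126)]
    for i in range(4): D(C[i],C[(i+1)%4],(255,255,0))
    out.append(im)
cv2.imwrite('pics/ov.png',cv2.resize(np.vstack(out),None,fx=.57,fy=.57))
# knob
for z,t in((.082,(315.6,202.7)),): print('knob',ray_z(Kt,Et,t,z))
```

```text
t [([364, 183, 10, 9, 67], [368.8, 187.1])]
s [([355, 222, 14, 16, 126], [362.3, 228.3])]
[0.5347361  0.14762659 0.18922922]
[[-1.   0.3 -1.2 -3. ]
 [-1.2  0.2 -1.  -1. ]
 [-0.6 -0.6  0.   0. ]
 [-0.2 -0.5  0.   0. ]
 [ 0.   1.4  0.   0. ]]
knob [ 0.54628132 -0.22873777  0.082     ]
```

View pics/ov.png

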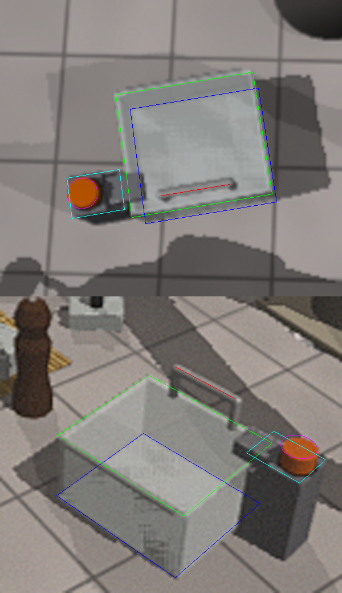

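>>> drive_tool(
  fingers=[-1, -1, -1, -1, -1, -1, -1, -1],
  linear=[
    [0.5, -0.72, 0],
    [0.5, -0.72, 0],
    [0.5, -0.72, 0],
    [0.5, -0.72, 0],
    [0.5, -0.72, 0],
    [0.5, -0.72, 0],
    [0.5, -0.72, 0],
    [0.5, -0.72, 0],
  ],
  turn=[-0.12, -0.12, -0.12, -0.12, -0.12, -0.12, -0.12, -0.12],
  force=15,
)

```text
time: 2.2
tool_pos: [0.4501, 0.2786, 0.2226]
eef_rot: [[0.985, 0.174, 0.001], [0.174, -0.985, 0.006], [0.002, -0.005, -1.0]]
contact_force: [0.2, -0.2, 0.5]
finger_gap: 0.359
```

>>> drive_tool(
  fingers=[-1, -1, -1, -1, -1],
  linear=[
    [0.17, 0.06, -0.4],
    [0, 0, -0.5],
    [0, 0, -0.3],
    [0, 0, 0],
    [0, 0, 0],
  ],
  turn=[0.013, 0, 0, 0, 0],
)

```text
time: 2.7
tool_pos: [0.4646, 0.2735, 0.1631]
eef_rot: [[0.986, 0.169, 0.006], [0.169, -0.986, 0.006], [0.007, -0.005, -1.0]]
contact_force: [0.3, 0.8, -0.1]
finger_gap: 0.016
```

>>> drive_tool(
  fingers=[-1, -1, -1, -1, -1],
  linear=[
    [-0.12, 0.14, 0],
    [0, 0, 0],
    [0, 0, -0.2],
    [0, 0, 0],
    [0, 0, 0],
  ],
  turn=[0.013, 0, 0, 0, 0],
)

```text
time: 3.2
tool_pos: [0.4585, 0.2832, 0.1552]
eef_rot: [[0.983, 0.185, 0.009], [0.185, -0.983, 0.01], [0.01, -0.008, -1.0]]
contact_force: [0.2, 0.5, 1.0]
finger_gap: 0.004
```

>>> drive_tool(
  fingers=[-1, -1, -1],
  linear=[
    [0, 0, -0.1],
    [0, 0, -0.05],
    [0, 0, 0],
  ],
  turn=[0, 0, 0],
)

```text
time: 3.5
tool_pos: [0.4586, 0.2831, 0.1472]
eef_rot: [[0.983, 0.185, 0.009], [0.185, -0.983, 0.01], [0.01, -0.008, -1.0]]
contact_force: [-0.5, 0.7, 0.7]
finger_gap: 0.004
```

>>> drive_tool(
  fingers=[-1, -1, -1],
  linear=[
    [0, 0, -0.05],
    [0, 0, -0.02],
    [0, 0, 0],
  ],
  turn=[0, 0, 0],
)

```text
time: 3.8
tool_pos: [0.4587, 0.2831, 0.1434]
eef_rot: [[0.983, 0.185, 0.009], [0.185, -0.983, 0.01], [0.01, -0.008, -1.0]]
contact_force: [-0.5, 0.3, 0.4]
finger_gap: 0.008
```

>>> drive_tool(
  fingers=[-1, -1, -1],
  linear=[
    [0, 0, -0.03],
    [0, 0, -0.02],
    [0, 0, 0],
  ],
  turn=[0, 0, 0],
)

```text
time: 4.1
tool_pos: [0.4588, 0.2831, 0.1409]
eef_rot: [[0.983, 0.185, 0.009], [0.184, -0.983, 0.01], [0.011, -0.008, -1.0]]
contact_force: [-0.1, 0.3, 1.3]
finger_gap: 0.007
```

>>> drive_tool(
  fingers=[-1, -1, -1],
  linear=[
    [0, 0, -0.03],
    [0, 0, -0.02],
    [0, 0, 0],
  ],
  turn=[0, 0, 0],
)

```text
time: 4.4
tool_pos: [0.4589, 0.2831, 0.1383]
eef_rot: [[0.983, 0.185, 0.009], [0.184, -0.983, 0.01], [0.011, -0.008, -1.0]]
contact_force: [0.4, 0.1, 0.2]
finger_gap: 0.004
```

>>> drive_tool(
  fingers=[-1, -1, -1],
  linear=[
    [0, 0, -0.03],
    [0, 0, 0],
    [0, 0, 0],
  ],
  turn=[0, 0, 0],
)

```text
time: 4.7
tool_pos: [0.459, 0.2832, 0.1374]
eef_rot: [[0.983, 0.185, 0.009], [0.184, -0.983, 0.01], [0.011, -0.009, -1.0]]
contact_force: [-1.3, -0.8, 3.5]
finger_gap: 0.007
```

>>> drive_tool(
  fingers=[-1, 0, 0.1, 0.1, 0.1, 0.1, 0.1],
  linear=[
    [0, 0, 0.6],
    [0, 0, 0.6],
    [0.05, -0.8, 0],
    [0.05, -0.8, 0],
    [0.05, -0.8, 0],
    [0, -0.5, 0],
    [0, 0, 0],
  ],
  turn=[0, 0, 0, 0, 0, 0, 0],
)

```text
time: 5.4
tool_pos: [0.4653, 0.1334, 0.1981]
eef_rot: [[0.982, 0.187, 0.009], [0.187, -0.982, 0.009], [0.011, -0.008, -1.0]]
contact_force: [-0.2, -0.1, 0.5]
finger_gap: 0.465
```

```bash
cat > snap.py <<'E'
import sys
from plant import *
from h import *
def snap(n,tag,crop=None,S=4):
    c=read_camera(n); np.savez(f'pics/{n}{tag}.npz',f=c['frame'],K=c['camera_matrix'],E=c['extrinsics'])
    f=c['frame']
    if crop: x,y,w,h=crop; f=f[y:y+h,x:x+w]
    else: S=1.5
    cv2.imwrite(f'pics/{n}{tag}.png',cv2.resize(f[:,:,::-1],None,fx=S,fy=S,interpolation=cv2.INTER_CUBIC))
E
python3 - <<'E'
from snap import *
snap('wrist','1'); s=state(); print(s['tool_pos'],s['contact_force'],s['finger_gap'])
f,K,E=load('wrist1')
q=np.array([.535,.148,.189])
for l in [(-70,45,148),(-70,-45,148)]:
    print(proj(K,E,R2(q[2])@(np.array(l)/1000)+[q[0],q[1],0])*1.5)
E
```

```text
[0.4651721  0.13516709 0.19806974] [-0.18200174  0.56658797 -0.10970636] 0.49744108269916026
[383.99840777 220.30438067]
[383.88013786 395.69658532]
```

View pics/wrist1.png

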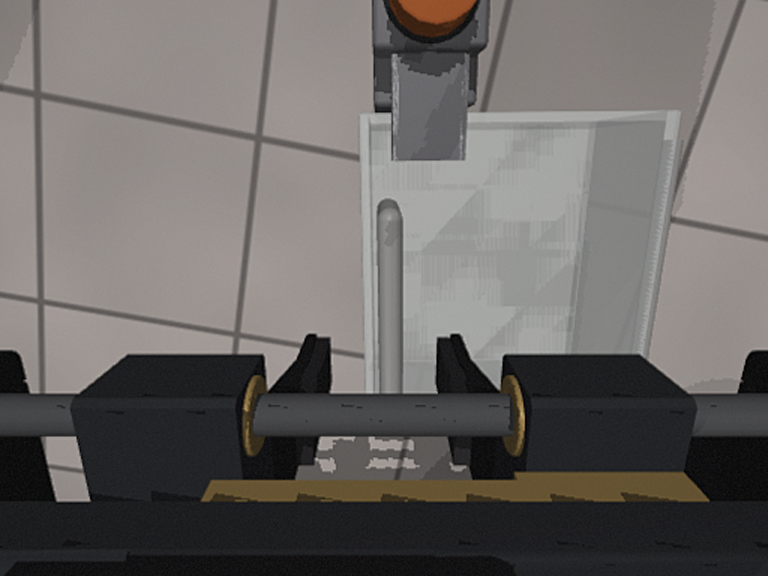

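>>> drive_tool(
  fingers=[0.1, 0.1, 0.1, 0.1, -1, -1, -1, -1],
  linear=[
    [0.05, 0, -0.5],
    [0, 0, -0.5],
    [0, 0, -0.35],
    [0, 0, 0],
    [0, 0, 0],
    [0, 0, 0],
    [0, 0, 0],
    [0, 0, 0],
  ],
  turn=[0, 0, 0, 0, 0, 0, 0, 0],
  force=8,
)

```text
time: 6.25
tool_pos: [0.4688, 0.142, 0.1311]
eef_rot: [[0.981, 0.195, 0.013], [0.195, -0.981, 0.013], [0.016, -0.01, -1.0]]
contact_force: [-0.6, 1.1, -0.3]
finger_gap: 0.273
```

>>> drive_tool(
  fingers=[-1, -1, -1],
  linear=[
    [0, 0, 0],
    [0, 0, 0],
    [0, 0, 0],
  ],
  turn=[0, 0, 0, 0, 0, 0, 0, 0],
)

```text
invalid input at $.turn: expected 3 entries
```

>>> drive_tool(
  fingers=[-1, -1, -1],
  linear=[
    [0, 0, 0],
    [0, 0, 0],
    [0, 0, 0],
  ],
  turn=[0, 0, 0],
)

```text
time: 6.55
tool_pos: [0.4678, 0.142, 0.1317]
eef_rot: [[0.981, 0.195, 0.011], [0.195, -0.981, 0.013], [0.014, -0.011, -1.0]]
contact_force: [3.0, 1.6, -2.6]
finger_gap: 0.134
```

>>> drive_tool(
  fingers=[-1, -1],
  linear=[
    [0, 0, 0.1],
    [0.02, 0, 0.1],
  ],
  turn=[0, 0],
)

```text
time: 6.75
tool_pos: [0.4718, 0.1427, 0.1426]
eef_rot: [[0.981, 0.195, 0.018], [0.195, -0.981, 0.015], [0.021, -0.011, -1.0]]
contact_force: [4.8, 2.6, -4.5]
finger_gap: 0.133
```

```bash
python3 -c "
import numpy as np
a0=np.radians(162.8)
p=None
for t in np.arange(0,1.75,.1):
    v=np.array([162.3*np.cos(a0-t)+155,162.3*np.sin(a0-t)-48])
    d=(v-p)/50 if p is not None else v*0
    print(round(t,2),v.round(1),(d[0]*.982).round(2),(d[0]*.188).round(2),d[1].round(2)); p=v"
```

```text
0.0 [-0. -0.] -0.0 -0.0 -0.0
0.1 [ 5.5 15.2] 0.11 0.02 0.3
0.2 [12.6 29.8] 0.14 0.03 0.29
0.3 [21.1 43.7] 0.17 0.03 0.28
0.4 [30.9 56.6] 0.19 0.04 0.26
0.5 [41.9 68.4] 0.22 0.04 0.24
0.6 [54.1 79.2] 0.24 0.05 0.21
0.7 [67.3 88.6] 0.26 0.05 0.19
0.8 [81.4 96.7] 0.28 0.05 0.16
0.9 [ 96.2 103.3] 0.29 0.06 0.13
1.0 [111.6 108.4] 0.3 0.06 0.1
1.1 [127.4 111.9] 0.31 0.06 0.07
1.2 [143.6 113.9] 0.32 0.06 0.04
1.3 [159.8 114.2] 0.32 0.06 0.01
1.4 [175.9 112.9] 0.32 0.06 -0.03
1.5 [191.9 110. ] 0.31 0.06 -0.06
1.6 [207.5 105.6] 0.31 0.06 -0.09
1.7 [222.6  99.6] 0.3 0.06 -0.12
```

>>> drive_tool(
  fingers=[-1, -1, -1, -1, -1, -1],
  linear=[
    [0.12, 0.02, 0.29],
    [0.16, 0.03, 0.28],
    [0.18, 0.04, 0.27],
    [0.2, 0.04, 0.25],
    [0.23, 0.04, 0.23],
    [0.25, 0.05, 0.2],
  ],
  turn=[0, 0, 0, 0, 0, 0],
)

```text
time: 7.35
tool_pos: [0.5317, 0.1547, 0.2208]
eef_rot: [[0.98, 0.196, 0.023], [0.195, -0.981, 0.017], [0.025, -0.012, -1.0]]
contact_force: [2.6, 0.7, -6.7]
finger_gap: 0.133
```

>>> drive_tool(
  fingers=[-1, -1, -1, -1, -1, -1, -1, -1],
  linear=[
    [0.28, 0.05, 0.16],
    [0.29, 0.06, 0.13],
    [0.3, 0.06, 0.1],
    [0.31, 0.06, 0.07],
    [0.32, 0.06, 0.04],
    [0.32, 0.06, 0.01],
    [0.32, 0.06, -0.03],
    [0.31, 0.06, -0.06],
  ],
  turn=[0, 0, 0, 0, 0, 0, 0, 0],
)

```text
time: 8.15
tool_pos: [0.6583, 0.18, 0.2467]
eef_rot: [[0.98, 0.197, 0.023], [0.197, -0.98, 0.019], [0.026, -0.014, -1.0]]
contact_force: [-0.7, -0.7, -1.0]
finger_gap: 0.134
```

>>> drive_tool(
  fingers=[-1, -1, -1, -0.4, -0.4, -0.4, -0.4],
  linear=[
    [0.31, 0.06, -0.08],
    [0.25, 0.05, -0.1],
    [0, 0, 0],
    [0, 0, 0],
    [0, 0, 0],
    [0, 0, 0.5],
    [0, 0, 0.8],
  ],
  turn=[0, 0, 0, 0, 0, 0, 0],
)

```text
time: 8.85
tool_pos: [0.6841, 0.1852, 0.296]
eef_rot: [[0.98, 0.197, 0.007], [0.197, -0.98, 0.013], [0.009, -0.012, -1.0]]
contact_force: [0.6, 0.2, 0.2]
finger_gap: 0.291
```

Run:
```python
from snap import *
snap('scene','2'); snap('top','2')
a=cv2.imread('pics/scene2.png');b=cv2.imread('pics/top2.png')
cv2.imwrite('pics/c2.png',np.vstack([a[200:450,200:768],b[200:450,150:718]]))
```

```text
(no output)
```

View pics/c2.png

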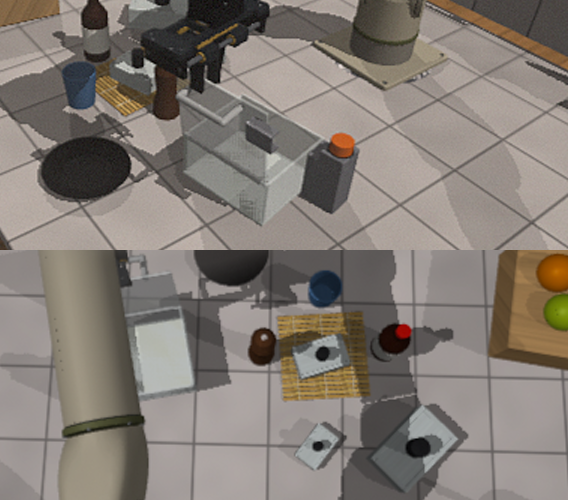

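>>> drive_tool(
  fingers=[-0.4, -0.2, 0, 0.2, 0.2, 0.2, 0.2, 0.2],
  linear=[
    [-0.2, -0.6, 0.5],
    [-0.28, -0.84, 0],
    [-0.28, -0.84, 0],
    [-0.28, -0.84, 0],
    [-0.28, -0.84, 0],
    [-0.28, -0.84, 0],
    [-0.28, -0.84, 0],
    [-0.28, -0.84, 0],
  ],
  turn=[0, 0, 0, 0, 0, 0, 0, 0],
)

```text
time: 9.75
tool_pos: [0.5749, -0.1408, 0.3298]
eef_rot: [[0.977, 0.21, 0.027], [0.21, -0.978, 0.021], [0.031, -0.015, -0.999]]
contact_force: [1.0, -0.4, -0.6]
finger_gap: 0.595
```

Run:
```python
from h import *
f,K,E=load('top2')
x,y=270,165
cv2.imwrite('pics/mat.png',cv2.resize(f[y:y+75,x:x+100,::-1],None,fx=8,fy=8,interpolation=cv2.INTER_CUBIC))
```

```text
(no output)
```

View pics/mat.png

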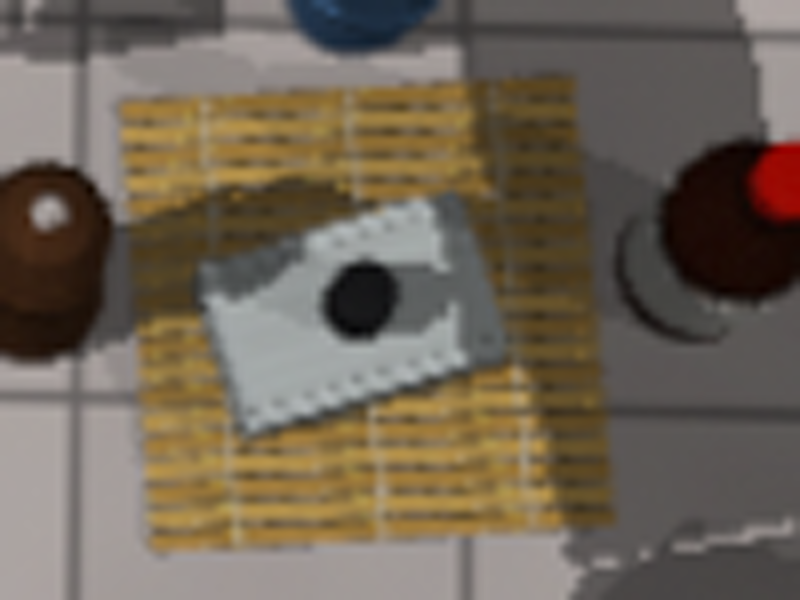

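>>> drive_tool(
  fingers=[0.2, 0.2, 0.2, 0.2, 0.2],
  linear=[
    [-0.28, -0.86, -0.2],
    [-0.28, -0.86, -0.2],
    [0, 0, -0.6],
    [0, 0, -0.6],
    [0, 0, 0],
  ],
  turn=[0, 0, 0, 0, 0],
)

```text
time: 10.25
tool_pos: [0.5414, -0.2403, 0.2507]
eef_rot: [[0.98, 0.197, 0.036], [0.197, -0.98, 0.017], [0.039, -0.009, -0.999]]
contact_force: [-0.7, 0.8, -0.2]
finger_gap: 0.596
```

Run:
```python
from snap import *
snap('wrist','3'); print(state()['tool_pos'].round(4),state()['eef_rot'].round(3).tolist())
```

```text
[ 0.5425 -0.2402  0.253 ] [[0.979, 0.198, 0.039], [0.198, -0.98, 0.016], [0.041, -0.008, -0.999]]
```

View pics/wrist3.png

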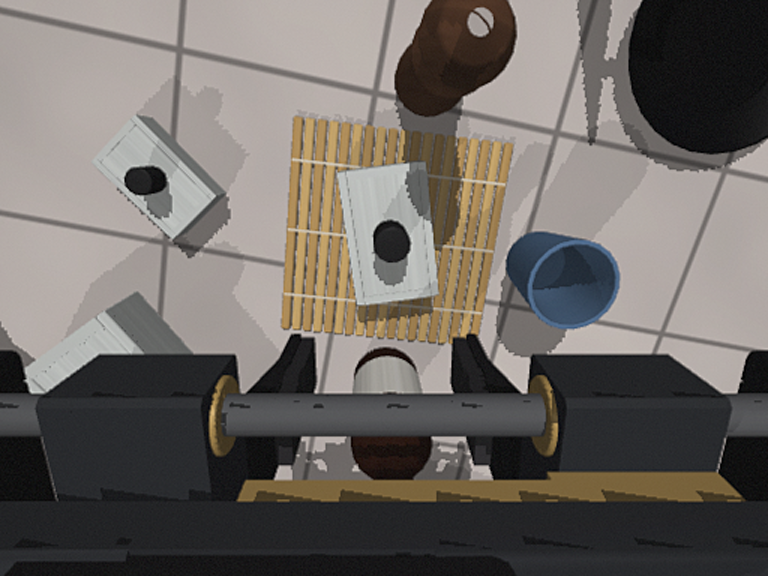

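Run:
```python
from h import *
f,K,E=load('wrist3'); print(ray_z(K,E,(261.7,155),.082), ray_z(K,E,(261,162),.066))
f,K,E=load('top2'); print(ray_z(K,E,(315.1,202.5),.082))
```

```text
[ 0.55068202 -0.21759473  0.082     ] [ 0.55300547 -0.2281142   0.066     ]
[ 0.54687712 -0.2271807   0.082     ]
```

>>> drive_tool(
  fingers=[0.2, 0.2, 0.2, 0.2, 0.2, 0.2],
  linear=[
    [0.13, 0.28, -0.3],
    [0, 0, -0.6],
    [0, 0, -0.6],
    [0, 0, -0.6],
    [0, 0, -0.6],
    [0, 0, -0.4],
  ],
  turn=[0, 0, 0, 0, 0, 0],
)

```text
time: 10.9
tool_pos: [0.5591, -0.224, 0.1085]
eef_rot: [[0.977, 0.205, 0.061], [0.205, -0.979, 0.013], [0.062, -0.0, -0.998]]
contact_force: [0.2, -0.3, -0.5]
finger_gap: 0.603
```

>>> drive_tool(
  fingers=[0.2, 0.2, 0.2, 0.2, 0.2],
  linear=[
    [-0.2, -0.04, -0.2],
    [0, 0, -0.25],
    [0, 0, -0.25],
    [0, 0, -0.2],
    [0, 0, 0],
  ],
  turn=[0, 0, 0, 0, 0],
)

```text
time: 11.4
tool_pos: [0.5544, -0.2234, 0.0643]
eef_rot: [[0.975, 0.211, 0.067], [0.211, -0.977, 0.013], [0.068, 0.001, -0.998]]
contact_force: [-0.1, -1.1, -0.1]
finger_gap: 0.603
```

>>> drive_tool(
  fingers=[0.2, 0.2, -0.3],
  linear=[
    [-0.08, -0.06, -0.12],
    [0, 0, -0.1],
    [0, 0, 0],
  ],
  turn=[0, 0, 0],
)

```text
time: 11.7
tool_pos: [0.5511, -0.2268, 0.0534]
eef_rot: [[0.975, 0.212, 0.068], [0.211, -0.977, 0.013], [0.069, 0.002, -0.998]]
contact_force: [-0.8, -0.6, -0.3]
finger_gap: 0.566
```

Run:
```python
from snap import *
snap('scene','4',(150,80,150,120),5); print(state()['tool_pos'].round(4),state()['eef_rot'].round(3).tolist())
```

```text
[ 0.5511 -0.227   0.0537] [[0.975, 0.211, 0.068], [0.211, -0.977, 0.013], [0.069, 0.002, -0.998]]
```

View pics/scene4.png

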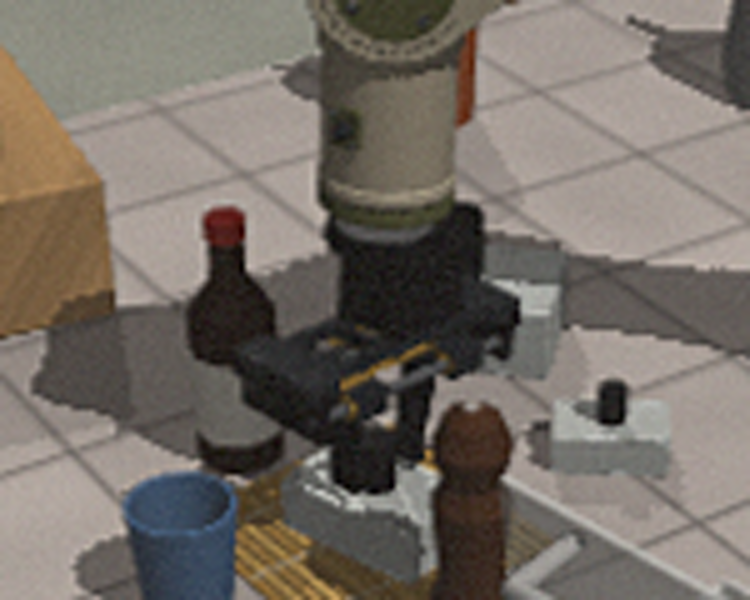

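>>> drive_tool(
  fingers=[-1, -1, -1, -1, -1, -1],
  linear=[
    [0, 0, 0],
    [0, 0, 0],
    [0, 0, 0],
    [0, 0, 0],
    [0, 0, 0],
    [0, 0, 0],
  ],
  turn=[0, 0, 0, 0, 0, 0],
  force=30,
)

```text
time: 12.35
tool_pos: [0.5517, -0.2273, 0.0548]
eef_rot: [[0.975, 0.211, 0.07], [0.211, -0.977, 0.012], [0.071, 0.003, -0.997]]
contact_force: [0.5, -0.4, 0.0]
finger_gap: 0.317
```

>>> drive_tool(
  fingers=[-1, -1, -1, -1, -1, -1, -1, -1],
  linear=[
    [0, 0, 0.2],
    [0, 0, 0.4],
    [0, 0, 0.6],
    [0, 0, 0.7],
    [0, 0, 0.7],
    [0, 0, 0.7],
    [0, 0, 0.6],
    [0, 0, 0.3],
  ],
  turn=[0, 0, 0, 0, 0, 0, 0, 0],
)

```text
time: 13.15
tool_pos: [0.5456, -0.226, 0.272]
eef_rot: [[0.976, 0.209, 0.06], [0.209, -0.978, 0.014], [0.061, -0.001, -0.998]]
contact_force: [0.7, -0.6, -2.8]
finger_gap: 0.313
```

>>> drive_tool(
  fingers=[-1, -1, -1, -1, -1, -1, -1, -1],
  linear=[
    [-0.07, 0.4, 0.05],
    [-0.07, 0.7, 0],
    [-0.07, 0.8, 0],
    [-0.07, 0.8, 0],
    [-0.07, 0.8, 0],
    [-0.07, 0.8, 0],
    [-0.07, 0.8, 0],
    [-0.07, 0.8, 0],
  ],
  turn=[-0.015, -0.015, -0.015, -0.015, -0.015, -0.015, -0.01, 0],
)

```text
time: 13.95
tool_pos: [0.5123, 0.0692, 0.2821]
eef_rot: [[0.994, 0.09, 0.067], [0.09, -0.996, 0.002], [0.067, 0.004, -0.998]]
contact_force: [1.1, 0.4, -3.2]
finger_gap: 0.316
```

>>> drive_tool(
  fingers=[-1, -1, -1, -1, -1],
  linear=[
    [0.04, 0.7, -0.2],
    [0.02, 0.4, -0.2],
    [0, 0.1, -0.2],
    [0, 0, 0],
    [0, 0, 0],
  ],
  turn=[0, 0, 0, 0, 0],
)

```text
time: 14.45
tool_pos: [0.5127, 0.1358, 0.2526]
eef_rot: [[0.993, 0.096, 0.066], [0.096, -0.995, 0.003], [0.066, 0.003, -0.998]]
contact_force: [0.4, 0.1, -3.2]
finger_gap: 0.312
```

Run:
```python
from snap import *
snap('wrist','5');snap('scene','5',(200,100,200,190),4);snap('top','5',(130,130,130,130),5); s=state();print(s['tool_pos'].round(4),s['eef_rot'].round(3).tolist(),s['contact_force'])
```

```text
[0.513  0.1356 0.2529] [[0.993, 0.095, 0.067], [0.095, -0.995, 0.004], [0.067, 0.002, -0.998]] [ 0.08933844  0.42299097 -2.11246975]
```

View pics/wrist5.png

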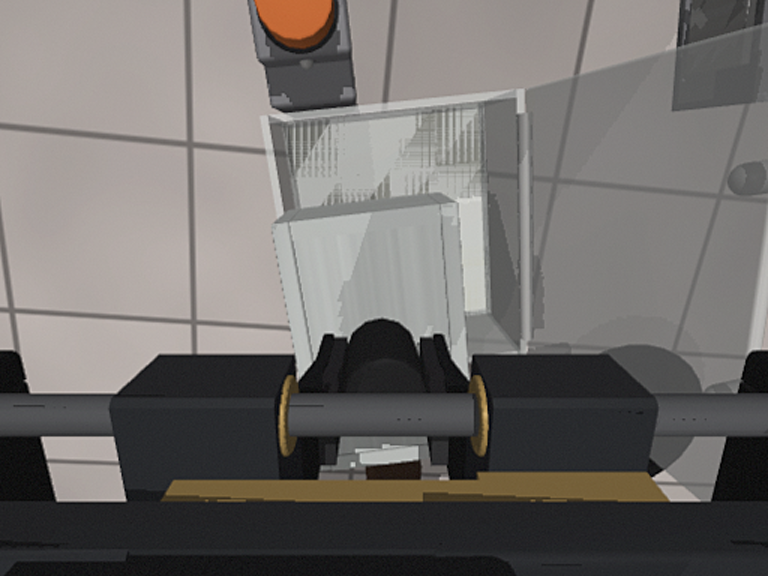

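View pics/scene5.png

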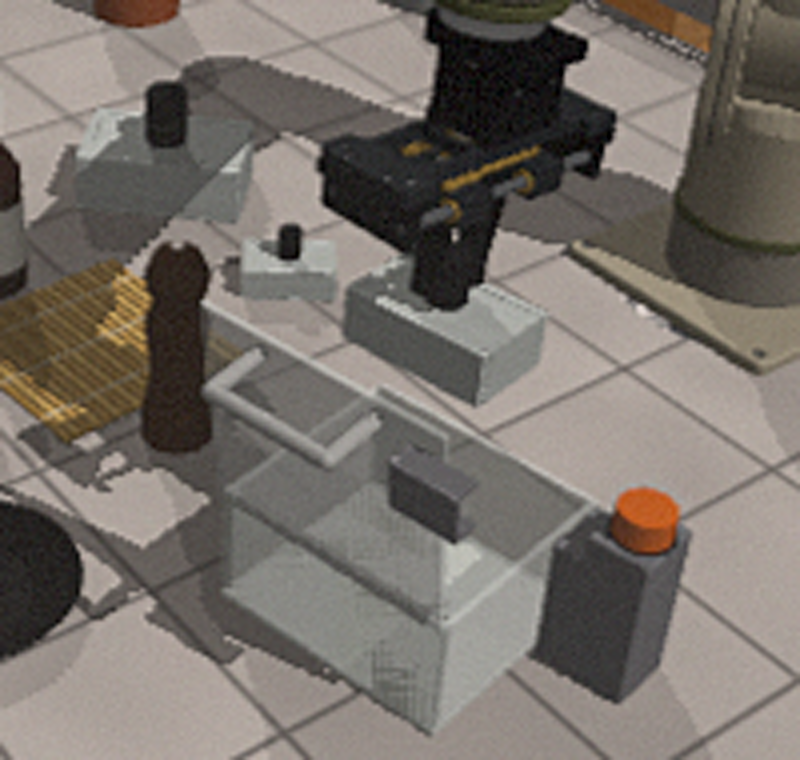

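View pics/top5.png

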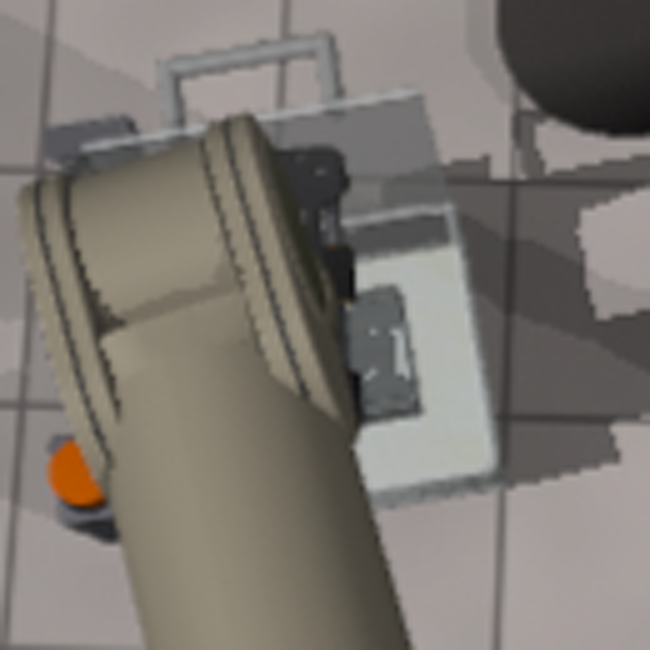

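>>> drive_tool(
  fingers=[-1, -1, -1, -1, -1, -1],
  linear=[
    [0, 0.05, -0.4],
    [0, 0, -0.5],
    [0, 0, -0.5],
    [0, 0, -0.4],
    [0, 0, -0.2],
    [0, 0, 0],
  ],
  turn=[0, 0, 0, 0, 0, 0],
)

```text
time: 15.2
tool_pos: [0.5158, 0.1328, 0.1538]
eef_rot: [[0.994, 0.087, 0.074], [0.086, -0.996, 0.006], [0.074, 0.001, -0.997]]
contact_force: [-0.8, 0.1, -3.0]
finger_gap: 0.314
```

>>> drive_tool(
  fingers=[-1, -1, -1, -1, -1, -1],
  linear=[
    [0, 0.06, -0.3],
    [0, 0.02, -0.35],
    [0, 0.02, -0.4],
    [0, 0.02, -0.3],
    [0, 0, -0.1],
    [0, 0, 0],
  ],
  turn=[0.01, 0, 0, 0, 0, 0],
)

```text
time: 15.8
tool_pos: [0.5212, 0.1386, 0.0873]
eef_rot: [[0.992, 0.094, 0.084], [0.093, -0.996, 0.01], [0.085, -0.002, -0.996]]
contact_force: [0.7, -0.3, -2.7]
finger_gap: 0.316
```

>>> drive_tool(
  fingers=[-1, -1, -1, -1, -1],
  linear=[
    [-0.12, 0, -0.1],
    [0, 0, -0.25],
    [0, 0, -0.15],
    [0, 0, -0.05],
    [0, 0, 0],
  ],
  turn=[0, 0, 0, 0, 0],
)

```text
time: 16.3
tool_pos: [0.5163, 0.139, 0.0605]
eef_rot: [[0.992, 0.093, 0.088], [0.093, -0.996, 0.012], [0.089, -0.004, -0.996]]
contact_force: [0.2, 0.5, -2.2]
finger_gap: 0.312
```

>>> drive_tool(
  fingers=[-1, -1, -1, -1],
  linear=[
    [0, 0, -0.06],
    [0, 0, -0.05],
    [0, 0, -0.04],
    [0, 0, 0],
  ],
  turn=[0, 0, 0, 0],
)

```text
time: 16.7
tool_pos: [0.5181, 0.1394, 0.0551]
eef_rot: [[0.991, 0.093, 0.091], [0.092, -0.996, 0.014], [0.092, -0.005, -0.996]]
contact_force: [-2.9, -1.4, 2.2]
finger_gap: 0.315
```

>>> drive_tool(
  fingers=[-1, 0, 0, 0, 0, 0],
  linear=[
    [0, 0, -0.02],
    [0, 0, 0],
    [0, 0, 0],
    [0, 0, 0],
    [0, 0, 0],
    [0, 0, 0],
  ],
  turn=[0, 0, 0, 0, 0, 0],
)

```text
time: 17.3
tool_pos: [0.52, 0.1401, 0.0559]
eef_rot: [[0.991, 0.093, 0.095], [0.092, -0.996, 0.015], [0.096, -0.006, -0.995]]
contact_force: [0.9, 0.7, -0.2]
finger_gap: 0.495
```

Run:
```python
from snap import *
snap('scene','6',(200,100,200,190),4); s=state();print(s['tool_pos'].round(4),s['contact_force'])
```

```text
[0.52   0.14   0.0559] [-0.53972584  0.48093481 -0.27401742]
```

View pics/scene6.png

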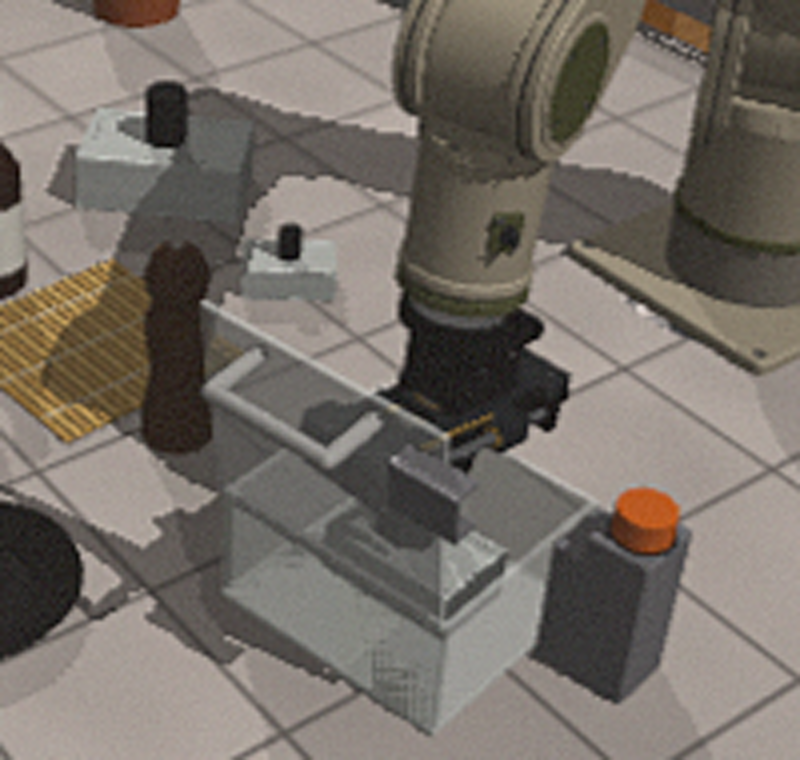

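>>> drive_tool(
  fingers=[0.05, 0.05, 0.05, 0.05, 0.05, 0.05, 0.05, 0.05],
  linear=[
    [0, 0, 0.25],
    [0, 0, 0.35],
    [0, 0, 0.5],
    [0, 0, 0.7],
    [0, 0, 0.8],
    [0, 0, 0.8],
    [0, 0, 0.8],
    [0, 0, 0.8],
  ],
  turn=[0, 0, 0, 0, 0, 0.02, 0.03, 0.04],
)

```text
time: 18.15
tool_pos: [0.5149, 0.1375, 0.3159]
eef_rot: [[0.979, 0.183, 0.087], [0.182, -0.983, 0.02], [0.089, -0.003, -0.996]]
contact_force: [1.6, 0.7, 0.3]
finger_gap: 0.523
```

Run:
```python
from snap import *
snap('scene','7',(200,100,200,190),4); s=state();print(s['tool_pos'].round(4),s['contact_force'])
```

```text
[0.517  0.1379 0.3235] [ 0.45136558 -0.2064186   5.87346749]
```

View pics/scene7.png

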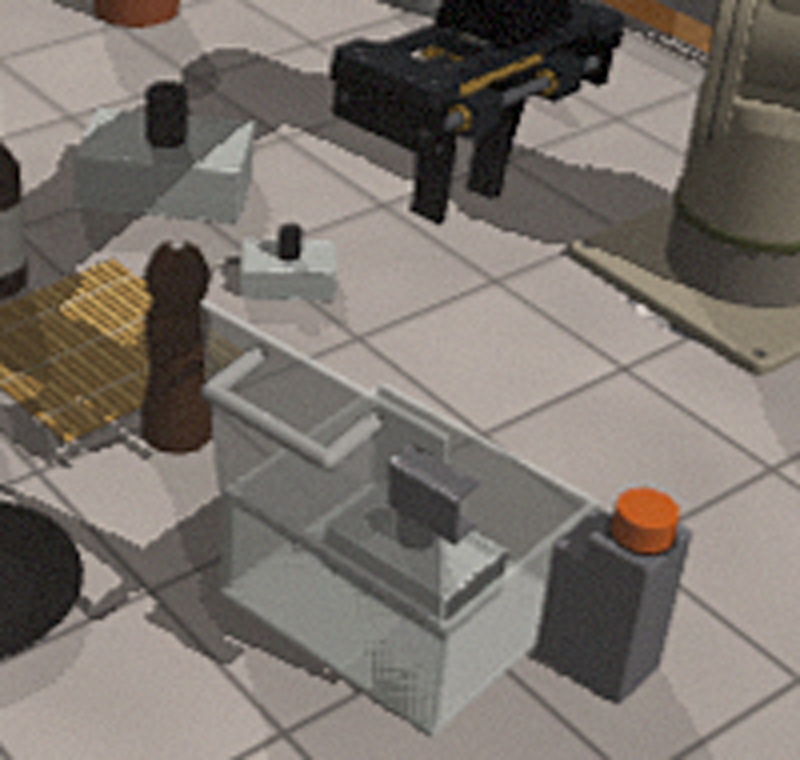

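>>> drive_tool(
  fingers=[-0.3, -0.3, -0.3, -0.3, -0.3, -0.3, -0.3],
  linear=[
    [0.5, 0.15, 0.0],
    [0.7, 0.18, 0],
    [0.8, 0.2, 0],
    [0.7, 0.2, 0],
    [0.4, 0.1, 0],
    [0.1, 0.05, 0],
    [0, 0, 0],
  ],
  turn=[0.01, 0, 0, 0, 0, 0, 0],
)

```text
time: 18.9
tool_pos: [0.6824, 0.1831, 0.3332]
eef_rot: [[0.975, 0.196, 0.106], [0.194, -0.981, 0.03], [0.11, -0.009, -0.994]]
contact_force: [-0.5, 1.2, -0.8]
finger_gap: 0.352
```

Run:
```python
from snap import *
snap('wrist','8'); s=state();print(s['tool_pos'].round(4),s['contact_force'],s['eef_rot'].round(3).tolist())
```

```text
[0.682  0.1828 0.3334] [-0.57236011 -1.08342303 -0.82226741] [[0.975, 0.196, 0.106], [0.194, -0.981, 0.03], [0.11, -0.009, -0.994]]
```

View pics/wrist8.png

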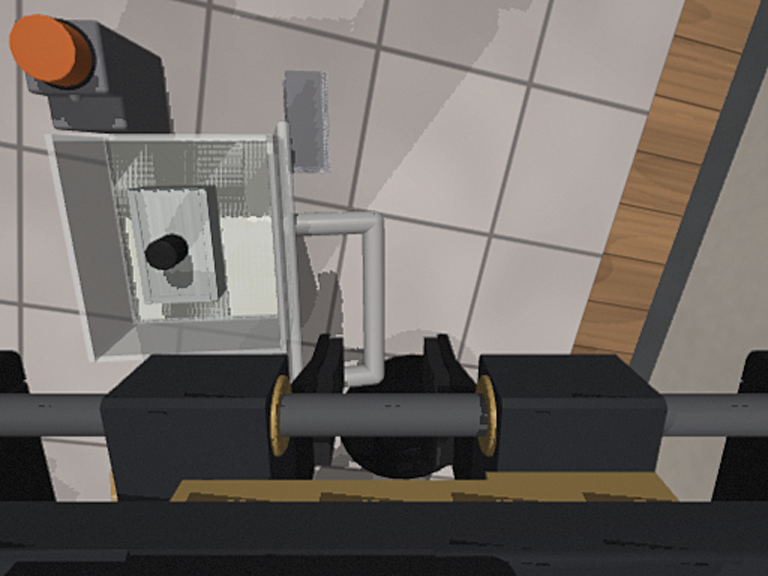

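Run:
```python
from h import *
f,K,E=load('wrist8')
for dx in (0,.005):
  for s in (1,-1):
    P=np.array([.686+dx,.184,.25])+s*.045*np.array([-.188,.982,0]); print(dx,s,proj(K,E,P)*1.5)
```

```text
0 1 [373.31701975 213.48442706]
0 -1 [372.96212934 368.67073967]
0.005 1 [382.5473716  215.20964911]
0.005 -1 [381.34041471 369.78156204]
```

>>> drive_tool(
  fingers=[-0.3, -0.3, -0.3, -0.3, -0.3, -0.3],
  linear=[
    [0.08, 0, -0.3],
    [0, 0, -0.35],
    [0, 0, -0.35],
    [0, 0, -0.3],
    [0, 0, -0.1],
    [0, 0, 0],
  ],
  turn=[0, 0, 0, 0, 0, 0],
)

```text
time: 19.55
tool_pos: [0.6818, 0.1812, 0.2608]
eef_rot: [[0.975, 0.196, 0.108], [0.193, -0.981, 0.032], [0.112, -0.01, -0.994]]
contact_force: [-0.7, -0.2, 0.4]
finger_gap: 0.347
```

>>> drive_tool(
  fingers=[-0.3, -0.3, -0.3, -0.3],
  linear=[
    [0.12, 0, -0.2],
    [0, 0, -0.3],
    [0, 0, -0.1],
    [0, 0, 0],
  ],
  turn=[0, 0, 0, 0],
)

```text
time: 19.95
tool_pos: [0.6884, 0.181, 0.2297]
eef_rot: [[0.975, 0.195, 0.11], [0.193, -0.981, 0.033], [0.114, -0.011, -0.993]]
contact_force: [-0.2, 0.9, 0.5]
finger_gap: 0.354
```

Run:
```python
from snap import *
snap('wrist','9');snap('scene','9',(200,70,200,190),4); s=state();print(s['tool_pos'].round(4),s['contact_force'],s['eef_rot'].round(3).tolist())
```

```text
[0.6886 0.1812 0.2306] [-0.69516373  0.52244009  0.10190859] [[0.974, 0.195, 0.11], [0.193, -0.981, 0.033], [0.115, -0.011, -0.993]]
```

View pics/scene9.png

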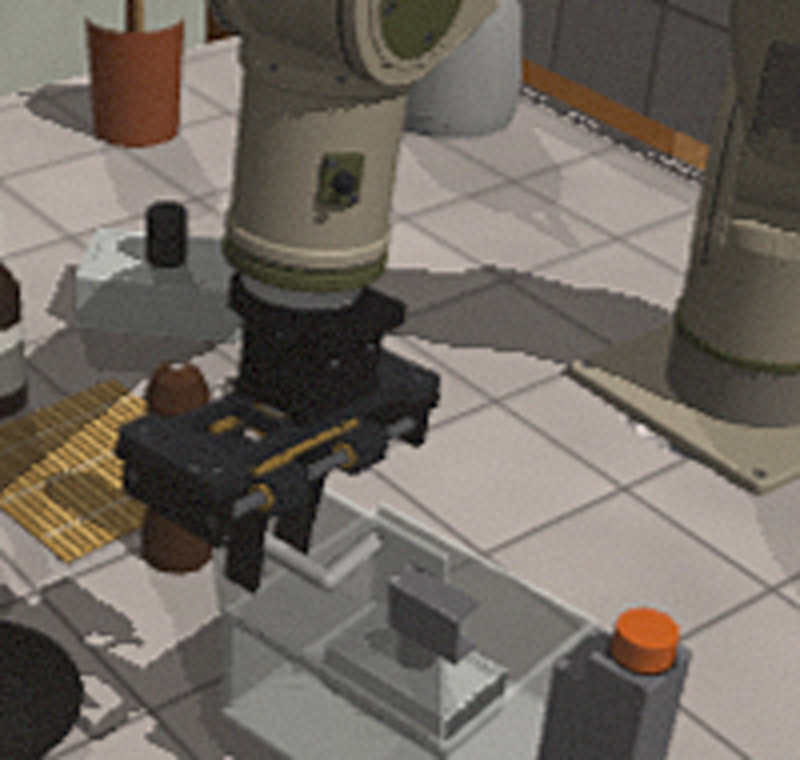

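>>> drive_tool(
  fingers=[-1, -1, -1, -1],
  linear=[
    [0, 0, 0],
    [0, 0, 0],
    [0, 0, 0],
    [0, 0, 0],
  ],
  turn=[0, 0, 0, 0],
  force=8,
)

```text
time: 20.45
tool_pos: [0.6887, 0.1812, 0.232]
eef_rot: [[0.974, 0.196, 0.111], [0.193, -0.981, 0.034], [0.116, -0.011, -0.993]]
contact_force: [-2.7, -0.1, -1.1]
finger_gap: 0.135
```

Gripped the bar (gap 0.135 = 12 mm). Swinging back along the arc.

>>> drive_tool(
  fingers=[-1, -1, -1, -1, -1, -1, -1, -1],
  linear=[
    [-0.2, -0.04, 0.09],
    [-0.31, -0.06, 0.09],
    [-0.31, -0.06, 0.06],
    [-0.32, -0.06, 0.03],
    [-0.32, -0.06, 0],
    [-0.32, -0.06, -0.04],
    [-0.31, -0.06, -0.07],
    [-0.3, -0.06, -0.1],
  ],
  turn=[0, 0, 0, 0, 0, 0, 0, 0],
)

```text
time: 21.25
tool_pos: [0.5645, 0.1564, 0.2392]
eef_rot: [[0.973, 0.195, 0.12], [0.192, -0.981, 0.036], [0.124, -0.012, -0.992]]
contact_force: [1.3, 1.1, -5.4]
finger_gap: 0.135
```

>>> drive_tool(
  fingers=[-1, -1, -1, -1, -1, -1, -1, -1],
  linear=[
    [-0.29, -0.06, -0.15],
    [-0.28, -0.05, -0.17],
    [-0.26, -0.05, -0.19],
    [-0.24, -0.05, -0.21],
    [-0.22, -0.04, -0.24],
    [-0.19, -0.04, -0.26],
    [-0.17, -0.03, -0.27],
    [-0.14, -0.03, -0.28],
  ],
  turn=[0, 0, 0, 0, 0, 0, 0, 0],
)

```text
time: 22.05
tool_pos: [0.473, 0.1379, 0.1512]
eef_rot: [[0.971, 0.196, 0.14], [0.192, -0.98, 0.043], [0.146, -0.015, -0.989]]
contact_force: [12.6, 4.2, -6.7]
finger_gap: 0.132
```

>>> drive_tool(
  fingers=[-1, -1, -1, -1],
  linear=[
    [0, 0, -0.2],
    [0, 0, -0.15],
    [0, 0, -0.06],
    [0, 0, 0],
  ],
  turn=[0, 0, 0, 0],
)

```text
time: 22.45
tool_pos: [0.471, 0.1379, 0.1321]
eef_rot: [[0.97, 0.197, 0.142], [0.192, -0.98, 0.046], [0.148, -0.017, -0.989]]
contact_force: [2.1, 0.9, -1.9]
finger_gap: 0.132
```

Shut position reached. Release with light downward bias and back off.

>>> drive_tool(
  fingers=[-1, 0, 0, 0, 0, 0, 0, 0],
  linear=[
    [0, 0, -0.03],
    [0, 0, 0],
    [0, 0, 0],
    [0, 0, 0],
    [0, 0, 0.4],
    [0, 0, 0.7],
    [0, 0, 0.7],
    [0, 0, 0],
  ],
  turn=[0, 0, 0, 0, 0, 0, 0, 0],
)

```text
time: 23.25
tool_pos: [0.4689, 0.137, 0.2233]
eef_rot: [[0.97, 0.197, 0.14], [0.193, -0.98, 0.045], [0.146, -0.017, -0.989]]
contact_force: [0.2, -0.0, -0.4]
finger_gap: 0.502
```

Run:
```python
from snap import *
snap('scene','10',(200,100,200,190),4); s=state();print(s['time'],s['tool_pos'].round(4),s['contact_force'],s['eef_rot'].round(3).tolist(),s['joint_positions'])
```

```text
23.3 [0.468  0.1367 0.221 ] [-0.12790007  0.11639822 -0.60202076] [[0.971, 0.197, 0.138], [0.193, -0.98, 0.044], [0.144, -0.016, -0.99]] [-0.63794366 -0.0978361   0.23801974  1.94494716  0.03940089  1.14755405
 -0.21570894]
```

View pics/scene10.png

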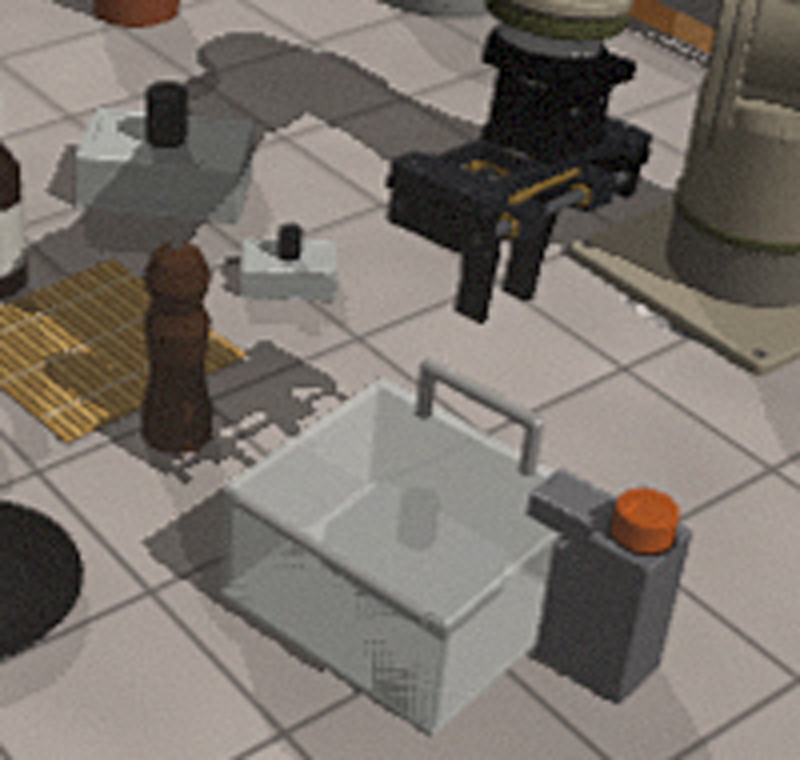

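>>> drive_tool(
  fingers=[-1, -1, -1, -1, -1, -1, -1, -1],
  linear=[
    [-0.04, 0.6, 0],
    [-0.05, 0.8, 0],
    [-0.05, 0.8, 0],
    [-0.05, 0.6, 0],
    [0, 0.1, -0.3],
    [0, 0, -0.4],
    [0, 0, -0.3],
    [0, 0, 0],
  ],
  turn=[0, 0, 0, 0, 0, 0, 0, 0],
  force=15,
)

```text
time: 24.1
tool_pos: [0.4539, 0.2855, 0.1609]
eef_rot: [[0.972, 0.196, 0.13], [0.193, -0.98, 0.039], [0.135, -0.013, -0.991]]
contact_force: [-0.5, 0.7, -0.4]
finger_gap: 0.009
```

>>> drive_tool(
  fingers=[-1, -1, -1, -1],
  linear=[
    [0.1, -0.05, -0.12],
    [0, 0, -0.15],
    [0, 0, -0.15],
    [0, 0, 0],
  ],
  turn=[0, 0, 0, 0],
)

```text
time: 24.5
tool_pos: [0.46, 0.2825, 0.1389]
eef_rot: [[0.972, 0.195, 0.131], [0.192, -0.981, 0.04], [0.136, -0.014, -0.991]]
contact_force: [-0.7, -0.3, 1.8]
finger_gap: 0.01
```

>>> drive_tool(
  fingers=[-1, -1, -1],
  linear=[
    [0, 0, -0.08],
    [0, 0, -0.06],
    [0, 0, -0.06],
  ],
  turn=[0, 0, 0],
)

```text
time: 24.8
tool_pos: [0.4602, 0.2827, 0.1313]
eef_rot: [[0.972, 0.195, 0.131], [0.191, -0.981, 0.041], [0.137, -0.015, -0.99]]
contact_force: [-5.0, -3.8, 11.4]
finger_gap: 0.008
```

>>> drive_tool(
  fingers=[-1, -1, -1],
  linear=[
    [0, 0, -0.05],
    [0, 0, -0.05],
    [0, 0, -0.05],
  ],
  turn=[0, 0, 0],
)

```text
time: 25.1
tool_pos: [0.4604, 0.2829, 0.1295]
eef_rot: [[0.972, 0.194, 0.133], [0.19, -0.981, 0.043], [0.138, -0.016, -0.99]]
contact_force: [-14.4, -10.4, 29.3]
finger_gap: 0.005
```

Hard stop reached (29 N, 18.5 mm). Let up, then feel gently: locked means the plunger is met at 2 mm.

>>> drive_tool(
  fingers=[-1, -1, -1, -1, -1],
  linear=[
    [0, 0, 0.25],
    [0, 0, 0.3],
    [0, 0, 0.2],
    [0, 0, 0],
    [0, 0, 0],
  ],
  turn=[0, 0, 0, 0, 0],
)

```text
time: 25.6
tool_pos: [0.4607, 0.2829, 0.1701]
eef_rot: [[0.972, 0.194, 0.135], [0.189, -0.981, 0.044], [0.141, -0.018, -0.99]]
contact_force: [0.1, -0.0, -0.2]
finger_gap: 0.009
```

>>> drive_tool(
  fingers=[-1, -1, -1, -1],
  linear=[
    [0, 0, -0.12],
    [0, 0, -0.08],
    [0, 0, -0.02],
    [0, 0, 0],
  ],
  turn=[0, 0, 0, 0],
)

```text
time: 26.0
tool_pos: [0.4596, 0.2821, 0.1555]
eef_rot: [[0.972, 0.194, 0.132], [0.19, -0.981, 0.042], [0.137, -0.016, -0.99]]
contact_force: [-0.5, -0.2, 0.9]
finger_gap: 0.005
```

>>> drive_tool(
  fingers=[-1, -1, -1],
  linear=[
    [0, 0, -0.1],
    [0, 0, -0.07],
    [0, 0, 0],
  ],
  turn=[0, 0, 0],
)

```text
time: 26.3
tool_pos: [0.4598, 0.2822, 0.1463]
eef_rot: [[0.972, 0.194, 0.132], [0.19, -0.981, 0.042], [0.137, -0.016, -0.99]]
contact_force: [-1.6, -0.3, 4.5]
finger_gap: 0.008
```

>>> drive_tool(
  fingers=[-1, -1, -1],
  linear=[
    [0, 0, -0.04],
    [0, 0, -0.03],
    [0, 0, 0],
  ],
  turn=[0, 0, 0],
)

```text
time: 26.6
tool_pos: [0.4598, 0.2822, 0.1437]
eef_rot: [[0.972, 0.194, 0.132], [0.19, -0.981, 0.042], [0.138, -0.016, -0.99]]
contact_force: [-2.8, -1.5, 3.8]
finger_gap: 0.006
```

>>> drive_tool(
  fingers=[-1, -1, -1, -1, -1, -1, -1],
  linear=[
    [0, 0, 0.4],
    [0, 0, 0.7],
    [-0.2, 0.3, 0.7],
    [-0.3, 0.6, 0.3],
    [-0.3, 0.6, 0],
    [0, 0, 0],
    [0, 0, 0],
  ],
  turn=[0, 0, 0, 0, 0, 0, 0],
)

```text
time: 27.3
tool_pos: [0.4178, 0.3583, 0.2525]
eef_rot: [[0.973, 0.191, 0.131], [0.187, -0.981, 0.042], [0.137, -0.017, -0.99]]
contact_force: [0.9, -0.1, -0.6]
finger_gap: 0.004
```

Run:
```python
from snap import *
snap('scene','11');snap('top','11',(120,130,260,160),3); s=state();print(s['time'],s['tool_pos'].round(4),s['contact_force'])
```

```text
27.4 [0.4178 0.3578 0.2521] [ 0.09831658 -0.28329841 -0.51309076]
```

View pics/scene11.png

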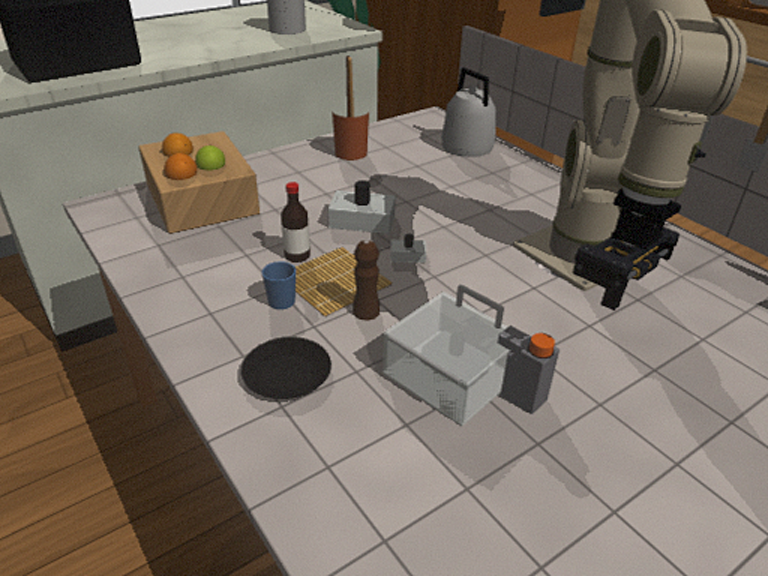

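View pics/top11.png

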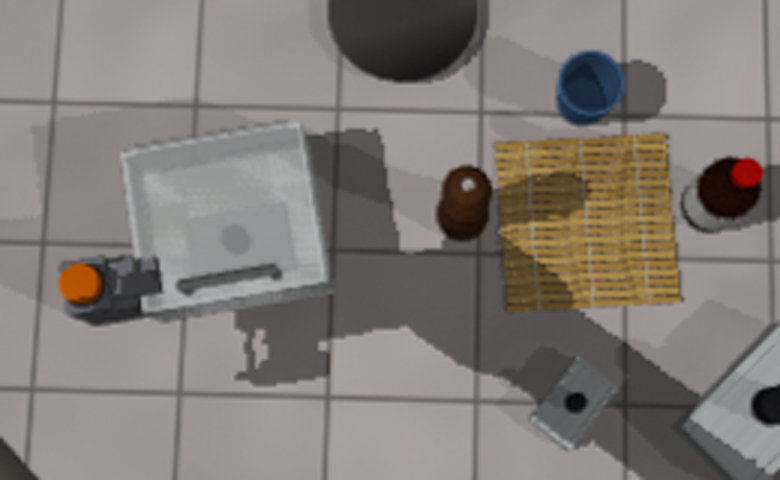

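The door is shut with the frame upright inside (crop pixel 237,238), the bystanders are where they were and the arm is clear. Handing in.

```bash
python3 -c "
from plant import *
print(finish_job())"
```

```text
the job is handed in; nothing more can be done
None
```

I put the middle-sized pressing frame upright on the canister floor, shut the door, locked it and handed the job in at 27.4 s of the 72 s allowed. No verdict was reported.

- **Lock at the start:** feeling the cap, I met the plunger only about 10.5 mm down, so the door was unlocked. I opened it by its bar to the stop without pressing the lock.
- **Frame:** I gripped it by the knob and lowered it until the floor contact showed on the wrist force. Then I let go of it. The pictures show it standing inside.
- **Locking:** with the door swung shut, I pressed the cap once to its hard stop, at 18.5 mm and 29 N. Feeling it again, I got about 4 N at 2 to 4 mm down, which means locked.
- **Last pictures:** the door looks flat on the rim, the bottle, mill, cup and plate look unmoved, and the arm is clear with no contact force.

**Not checked directly:**
- I judged the door angle, the frame's tilt and the bystanders' positions by eye from the pictures, and did not measure them.
- I knew the bolt's hold on the door only from the feel of the cap.
- The tool drifted to about 0.14 rad of tilt over the run. It turned by only about 0.02 rad between gripping and releasing the frame.

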